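# Hold the dispenser gate at its set mark

### The arm

A 7-joint arm with a two-finger parallel gripper is mounted at the origin on the work surface; the furniture and walls round the work are solid. World frame = base frame: x ahead of the robot, y to its left, z up, the work surface at z = 0. Lengths are in mm, angles in rad, forces in N, time in s.
With the tool pointing down it reaches from about 400 to 850 mm from the base axis. Payload 4.5 kg.
Tool frame: the origin (TCP) lies at the very end of the fingers, on their centre line; the grasp point (between the pads) lies 19 mm behind it; z points along the fingers, y is the line along which they close (so a half turn about z gives the same grasp; the last joint's range is limited). The gripper opens to 85 mm and grips with 20 to 120 N. Pads are 22 mm wide; open, the fingers measure 114 mm over their backs; the gripper's body (76 mm by 85 mm) begins 54 mm behind the grasp point. The pads swing forward as they close: fully open they stand 13 mm farther back than shut.
Start: joints at [1.268, 0.689, -0.195, 1.565, 0.157, 0.902, -0.215], TCP at [206.574, -589.902, 203.017] pointing down, gripper open.
Joint ranges: [-3.01, 3.01], [-0.46, 2.08], [-1.47, 1.51], [0.13, 2.56], [-1, 4.14], [0.04, 2.09], [-2.66, 2.66]. Speed limits (rad/s): [2.57, 2.57, 3.14, 3.14, 3.14, 3.14, 3.14].

### API

Orientations are given as a unit quaternion [x, y, z, w].
In Python, from plant import ctrl, optics gives the robot as it stands. The module is installed in compiled form; this text tells all that it offers. Calls block until the motion is done:
- ctrl.movep(position, orientation): joint-space move of the TCP to a pose.
- ctrl.movel(position, attitude=None, max_speed=150, max_force=None): straight line of the TCP; attitude=None keeps the orientation; max_speed is the mean speed in mm/s. With max_force (N) it stops when the force on the tool has changed by that much, and returns True; else False.
- ctrl.goto_joints(angles): joint-space move.
- ctrl.move_gripper(opening, newtons=None): opening from 0.0 (shut) to 1.0 (fully open); newtons is the grip in N (None keeps the last); returns when the fingers have stopped.
- ctrl.pause(seconds).
- ctrl.solve_ik(position, orientation): joint angles nearest the present ones, or None.
- ctrl.get_obs(): the state.
- optics.read_camera(name): name is "scene" or "top" or "wrist"; returns (picture, depth): 384x512x3 uint8, blue, green, red; 384x512 float32, mm along the optical axis (not along the pixel's ray), 0 where there is no reading.
- optics.camera_model(name): a dict with "fx", "fy", "cx", "cy" (pixels), "k1" (the pictures are not rectified: a ray, as slopes to the right and down, at radius r is drawn at 1 + k1 r^2 times it, then the intrinsics apply), "position" and "rotation" of the camera in the world. Camera axes: x right, y down, z forward; pixel columns grow to the right and rows downward; lengths in mm; the calibration is good to about 2 mm. A picture is of the moment at which its call begins: read the wrist's pose just before it. camera_model takes no time and is no camera call; for the wrist camera it gives the pose at the moment of the call.
A pose or a line that the arm cannot do raises ctrl.IKError and nothing moves.
- ctrl.sign_off(): hands the job in; it is judged then, once.
Trained networks look in the newest picture that a camera, given by its name, has taken for a name from the list of things; names that differ only in an ending like _2 or _b are one class to them, and where a whole thing is asked for, a point or a joint stands for the part that bears it (a point fixed in the world has none). Each returns a list of dicts, best first, with "conf" (0 to 1); they miss things now and then, are a little off and sometimes report something else, mostly with a low value. They report only what shows in the picture. A call takes as long as a camera call. They do not tell look-alikes from the thing itself.
- optics.trace(camera, name): "mask" (384x512 bool, what is visible of it) and "extent" ([left, top, width, height] as shares, 0 to 1, of the picture: columns of its width, rows of its height, round what is visible of it).
- optics.mark_of(camera, name): "centre" ([column, row] as shares, 0 to 1, of the picture: columns of its width, rows of its height: a listed point, or the origin of a listed thing).
The state is a dict: "time_s": time; "joint_positions": joint angles; "qvel": joint speeds; "effort": joint torques, N m; "position": TCP position; "tool_rot": TCP orientation; "wrist_force": force on the tool from outside, world axes, zero at the start; "torque": the same for the moment, N m; "opening": opening from 0.0 (shut) to 1.0 (fully open); "grip_force": force on a finger pad.
Only numpy, scipy, OpenCV 4.12 (cv2) and the standard library are available. Lean on these libraries where they do the work, as an engineer would, in place of code of your own. Each camera call takes 0.05 s, during which the arm holds its last target. There are 200 camera calls.

### The job

I want to check how much feed the pellet dispenser gives at its present setting. Lean the loose wooden slide board under the empty hopper: its foot on the plinth tight behind the toe strip, its high end resting on the rail between the posts, straight and centred under the spout, and let go of it; then draw the spring-return gate out by its black grip until the pointer stands level with the line on the brass rider. The gate closes by itself, so finish while still gripping it and holding it steady at that mark, and I will tip in a scoop of pellets; do not shift the rider, and leave the jar, scoop, bottle and pot where they are.

Things in the scene. Friction and masses are not known exactly. Their poses are not given: they have to be found in the camera images.
- stand: Pellet dispenser, fixed: plywood plinth 220x200 mm, top 30 mm up; two steel posts at the back; round metal hopper 128 mm wide, rim 345 mm up, spout mouth 195 mm up over x=-5 mm; black catch tray 22 mm high in front (x -218 to -113 mm). Origin: on the bench under the plinth's centre; x to the dispenser's back, y to its left, z up. The gate slides out on its left (+y).
- toe (a point): Middle of the rear lower edge of the toe strip, a wooden strip 8 mm high and 120 mm long across the front edge of the plinth's top (30 mm above the bench). The board's foot stands on the plinth right behind it (+x side).
- rest_rail (a point): Middle of the rest rail, a level round steel bar 12 mm thick along y between the posts (156 mm apart inside), 161 mm behind and 90 mm above toe. A cross-member runs 195 mm above the bench straight over it.
- board: Loose wooden slide board, a flat slab 205x60x12 mm, 0.12 kg, flat on the bench to the left. Origin: centre of its underside; x along its length, y its width, z out of its upper face. Either end may be the foot. In place it slopes 32 deg, high end to the back, rail 180 mm along from the foot; its underside's centre is then 92 mm behind and 54 mm above toe.
- gate: Spring gate, slides along the dispenser's +y, 0 to 80 mm; spring shuts it: 4 N shut, +0.8 N per 10 mm; released it snaps shut. Its grip: upright black bar 50 mm wide (x), 14 mm thick (y), on the steel tongue's outer end, from 2 to 42 mm above this origin (220 mm above the bench). Axes as the dispenser's. Pinch from above across the 14 mm; 75 mm free to the hopper, all free outside.
- gate_pointer (a point): Tip of the small dark pointer on the front edge of the gate's tongue; it moves with the gate along the scale bar, 26 mm in front (-x) of the grip's middle and 85 mm nearer the hopper (-y).
- rider_line (a point): Index line on top of the rider, a small brass block (14x11x8 mm) with a thumb screw, clamped on the aluminium scale bar just in front of the gate's tongue. It marks the wanted opening and stands elsewhere each time.
- rider (a joint): Where the rider is clamped, m: the gate travel from shut at which the pointer meets the rider's line, 0.03 to 0.06.
- feed_jar: Bystander: amber jar of feed pellets with a black lid, 64 mm wide, 94 mm high, on the bench right of the dispenser. Origin: centre of its underside.
- scoop: Bystander: white measuring scoop, 62x136x42 mm, on the bench right of the dispenser. Origin: centre of its underside.
- spray_bottle: Bystander: trigger spray bottle, 70x105 mm, 208 mm high, standing at the back left. Origin: centre of its underside.
- small_pot_2: Bystander: empty square terracotta-coloured pot, 65x65x65 mm, behind right of the dispenser. Origin: centre of its underside.
Things that resemble listed ones, but are neither listed nor needed, are in the scene too. Leave any red look-alike of the board alone.

How it is judged (in metres and radians):
On the way:
1. the board leans on the rest rail with its foot behind the toe strip, let go and at rest (angle between the x axis of board and the z axis of stand, either way round between 0.97 and 1.055 rad and angle between the y axis of board and the y axis of stand, either way round below 0.12 rad and x of board in the frame of stand between -0.026 and -0.002 m and y of board in the frame of stand between -0.015 and 0.015 m and contact force between board and stand above 0.3 N and contact force between the fingers and board below 0.05 N and linear speed of board below 0.02 m/s), for 0.3 s.
At the end, for the whole second after the job is handed in: Board leans at rest, not touched by the fingers: slope 29.6 to 34.4 deg, square within 7 deg, centred within 15 mm sideways and -14/+10 mm lengthwise, foot behind the toe strip. Fingers press the gate grip with over 2 N, gate still (under 10 mm/s), pointer within 5 mm of the rider's line (all of step 1 and y of gate_pointer in the frame of rider_line between -0.005 and 0.005 m and linear speed of gate below 0.01 m/s and contact force between the fingers and gate above 2 N); the arm keeps its last pose, push and grip.
It fails at once if the rider was shifted along the scale bar (distance of rider_line from where it was at the start of the episode above 0.004 m).
It fails at once if the feed jar was disturbed (distance of feed_jar from where it was at the start of the episode above 0.02 m).
It fails at once if the scoop was disturbed (distance of scoop from where it was at the start of the episode above 0.02 m).
It fails at once if the spray bottle was disturbed (distance of spray_bottle from where it was at the start of the episode above 0.02 m).
It fails at once if the pot was disturbed (distance of small_pot_2 from where it was at the start of the episode above 0.02 m).
It also fails if it takes over 59 s, if anything falls off the work surface, if the arm or the gripper's body presses on something with over 40 N, if the wrist force passes 120 N, or if a joint passes its speed limit or range.

## Working session

There is one attempt and no reset: what is moved stays moved. The work goes in short steps, each a Python script; the robot and the scene stay as the last script left them, time stands still between calls to the robot, and variables do not carry over. Pictures are saved under pics/ and viewed, at most 10 in all, crops included, and the job is handed in when it is done.

```bash
mkdir -p pics; cat > h.py <<'E'
import numpy as np, cv2
from scipy.spatial.transform import Rotation as R
from plant import ctrl, optics
def cam(n):
    m=optics.camera_model(n); r=np.array(m["rotation"],float)
    r = r if r.shape==(3,3) else R.from_quat(r).as_matrix()
    return m,r,np.array(m["position"],float)
def rays(n,px,M=None):
    m,r,p=M or cam(n); px=np.atleast_2d(np.array(px,float))
    d=np.c_[(px[:,0]-m["cx"])/m["fx"],(px[:,1]-m["cy"])/m["fy"]]
    u=d.copy()
    for _ in range(20): u=d/(1+m["k1"]*(u**2).sum(1,keepdims=True))
    return p,np.c_[u,np.ones(len(u))],r
def at_depth(n,px,z,M=None):
    p,u,r=rays(n,px,M); return p+(u*np.atleast_1d(z)[:,None])@r.T
def at_height(n,px,h,M=None):
    p,u,r=rays(n,px,M); d=u@r.T; return p+d*((h-p[2])/d[:,2])[:,None]
def cloud(n,mask,dep,M=None):
    v,c=np.nonzero(mask&(dep>0)); return at_depth(n,np.c_[c,v],dep[v,c],M)
def proj(n,P,M=None):
    m,r,p=M or cam(n); q=(np.atleast_2d(P)-p)@r; u=q[:,:2]/q[:,2:]
    u=u*(1+m["k1"]*(u**2).sum(1,keepdims=True)); return u*[m["fx"],m["fy"]]+[m["cx"],m["cy"]]
E
python3 - <<'E'
from h import *
names="stand toe rest_rail board gate gate_pointer rider_line rider feed_jar scoop spray_bottle small_pot_2".split()
pics=[]
for n in("scene","top"):
    im,d=optics.read_camera(n); np.save(f"pics/{n}_d.npy",d); cv2.imwrite(f"pics/{n}.png",im); pics.append(im)
    M=cam(n); print(n,M[2].round(),M[1].round(2).tolist())
    for k in names:
        for r in optics.mark_of(n,k)[:3]:
            c=np.array(r["centre"])*[512,384]; i=np.clip(c.astype(int),0,[511,383]); z=d[i[1],i[0]]
            print(k,round(r["conf"],2),c.round(1),at_depth(n,c,z,M)[0].round(1) if z>0 else None)
print(ctrl.get_obs())
cv2.imwrite("pics/both.png",np.vstack(pics)[:, :])
E
```

```text
scene [ -44.  725. 1153.] [[-0.83, -0.43, 0.37], [-0.56, 0.62, -0.55], [0.01, -0.66, -0.75]]
stand 0.57 [238.7 178.4] [587.2 -89.8  30.5]
toe 0.92 [255.1 186.3] [ 509.8 -102.3   17.6]
rest_rail 0.71 [225.  148.6] [614.4 -45.5 223.8]
rest_rail 0.69 [212.8 253.3] [455.1 254.4  11. ]
board 0.83 [215.8 252.6] [448.5 245.    9.5]
board 0.69 [223.4 149.9] [616.7 -38.  221.4]
board 0.66 [262.5 308.8] [186.8 325.4   8.8]
gate 0.79 [201.5 160.8] [637.6  65.7 234.5]
gate_pointer 0.55 [223.8 155.2] [595.7 -13.7 223.7]
rider_line 0.49 [204.8 165.2] [618.7  70.7 226.5]
rider_line 0.39 [217.5 157.9] [608.3   9.2 220.7]
rider_line 0.21 [302.9 160.5] [ 413.3 -345.8   30.6]Traceback (most recent call last):
  File "<stdin>", line 8, in <module>
ValueError: it knows: board, feed_jar, gate, gate_pointer, rest_rail, rider_line, scoop, small_pot, spray_bottle, stand, toe
```

View pics/scene.png

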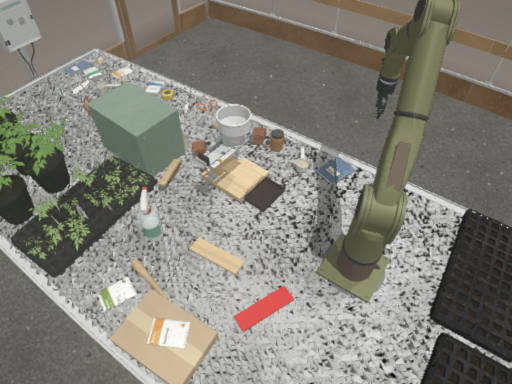

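The scene view shows the wooden board at about (216,254), its red look-alike at (264,308), the dispenser at (235,175) with its hopper at (235,120), and the bottle at (151,215). Next I'll take the top camera.

```bash
python3 - <<'E'
from h import *
names="stand toe rest_rail board gate gate_pointer rider_line feed_jar scoop spray_bottle small_pot".split()
n="top"
im,d=optics.read_camera(n); np.save(f"pics/{n}_d.npy",d); cv2.imwrite(f"pics/{n}.png",im); 
M=cam(n); print(n,M[2].round(),M[1].round(2).tolist())
for k in names:
    for r in optics.mark_of(n,k)[:3]:
        c=np.array(r["centre"])*[512,384]; i=np.clip(c.astype(int),0,[511,383]); z=d[i[1],i[0]]
        print(k,round(r["conf"],2),c.round(1),at_depth(n,c,z,M)[0].round(1) if z>0 else None)
for k in("board","stand","gate"):
  for r in optics.trace(n,k)[:3]:
    P=cloud(n,r["mask"],d,M); q=P[:,:2].astype(np.float32)
    print(k,round(r["conf"],2),len(P),np.percentile(P[:,2],[5,50,95]).round(1),cv2.minAreaRect(q))
x0,y0=[int(v) for v in proj(n,[[580,-50,100]],M)[0]]
print(x0,y0)
c=im[max(0,y0-75):y0+75,max(0,x0-100):x0+100]
cv2.imwrite("pics/top_crop.png",cv2.resize(c,None,fx=4,fy=4,interpolation=cv2.INTER_CUBIC))
print(ctrl.get_obs())
E
```

```text
top [ 215.   -8. 1246.] [[-0.02, -0.98, 0.22], [-1.0, 0.02, -0.01], [0.0, -0.22, -0.98]]
stand 0.75 [284.3 151.9] [ 610.  -109.    25.3]
toe 0.71 [282.5 181.2] [508.3 -99.7  16.7]
rest_rail 0.64 [286.3 122.1] [ 631.8 -100.5  237.2]
board 0.76 [181.6 203.4] [439.2 242.7  13.9]
board 0.68 [159.1 281.3] [187.  308.4  13.3]
gate 0.7 [232.8 122.9] [621.1  53.  264.6]
gate_pointer 0.67 [258.6 136.2] [667.3 -21.5  29.9]
rider_line 0.57 [246.1 136.2] [595.6  17.  224.7]
feed_jar 0.94 [362.7 163.8] [ 548.9 -361.6   70.5]
scoop 0.96 [358.3 206.4] [ 414.4 -347.7   27.6]
scoop 0.58 [355.7 138.1] [ 661.8 -364.     6.3]
spray_bottle 0.57 [168.6 131.9] [672.3 279.8  73.2]
small_pot 0.64 [357.4 140.2] [ 656.8 -371.8   -2.1]
board 0.96 1019 [ 7.9 12.2 16.1] ((438.53759765625, 248.93304443359375), (203.19837951660156, 60.77347183227539), 4.335015773773193)
board 0.71 1289 [ 7.1 12.1 16.2] ((155.6798858642578, 419.4701843261719), (165.99342346191406, 407.7113037109375), 14.321683883666992)
stand 0.94 7200 [  1.4  33.4 336.8] ((839.8163452148438, -75.76483154296875), (408.4021301269531, 867.3858642578125), 75.88240051269531)
268 153
{'time_s': 1.15, 'joint_positions': array([ 1.26782085,  0.68912407, -0.19461016,  1.56532129,  0.15731612,
        0.90248985, -0.21510323]), 'qvel': array([-3.25338198e-05,  7.07456727e-04,  1.25121051e-03,  8.97533110e-04,
        1.05217614e-03,  1.77587474e-04, -2.49681908e-03]), 'effort': array([-2.09666896e-04, -5.39560497e+01, -1.26709912e+00, -1.58883387e+01,
        9.85518331e-03,  1.39757049e-03,  8.35109773e-06]), 'position': array([ 206.55905442, -589.89506472,  202.99625258]), 'tool_rot': array([9.85852934e-01, 1.67612624e-01, 6.69634512e-06, 2.08970065e-05]), 'wrist_force': array([-0.97010534, -0.30652271, -0.76464416]), 'torque': array([-0.03661358, -0.04430853,  0.02069051]), 'grip_force': 0.0, 'opening': 0.998534126286629}
```

View pics/top_crop.png

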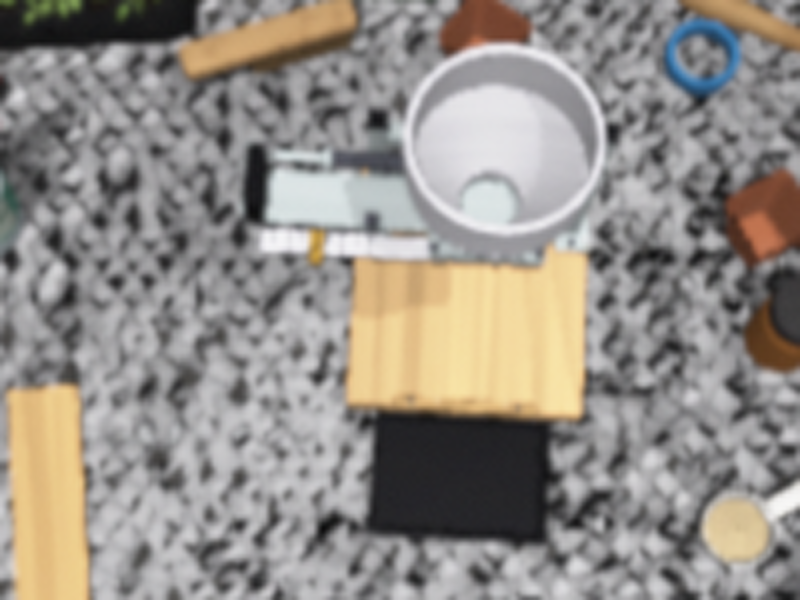

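View pics/top.png

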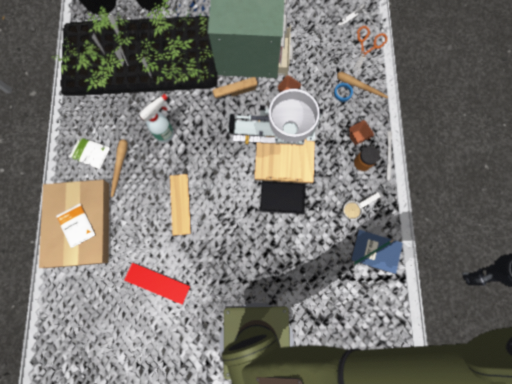

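The top view shows the board at about (181,204) with its long axis along x, and the dispenser at (285,150). The hopper is at (295,115). In the crop, the pointer is at about (372,220), the brass rider at (316,245) and the grip at (255,185). Next I'll fit the dispenser's pose from the depth.

```bash
python3 - <<'E'
from h import *
n="top"; d=np.load("pics/top_d.npy"); im=cv2.imread("pics/top.png"); M=cam(n)
V,C=np.mgrid[:384,:512]; P=at_depth(n,np.c_[C.ravel(),V.ravel()],d.ravel(),M).reshape(384,512,3)
X,Y,Z=P[...,0],P[...,1],P[...,2]
hsv=cv2.cvtColor(im,cv2.COLOR_BGR2HSV)
box=(X>480)&(X<640)&(Y<30)&(Y>-210)
w=box&(hsv[...,1]>70)&(hsv[...,0]<30)&(Z<60)&(Z>12)
w=cv2.morphologyEx(w.astype(np.uint8),cv2.MORPH_OPEN,np.ones((3,3)))
k=np.nonzero(w); Q=at_height(n,np.c_[k[1],k[0]],30,M)
print("plinth",len(Q),Z[w>0].mean(),cv2.minAreaRect(Q[:,:2].astype(np.float32)))
# edge fits: front edge by column, right edge by row
fr=[];
for c in range(k[1].min()+4,k[1].max()-3): fr.append((c,k[0][k[1]==c].max()+.5))
F=at_height(n,fr,30,M)
vx,vy,x0,y0=cv2.fitLine(F[:,:2].astype(np.float32),cv2.DIST_HUBER,0,.01,.01).ravel(); print("front",np.degrees(np.arctan2(vy,vx)),x0,y0)
for nm,f in(("left",min),("right",max)):
    rr=[(f(k[1][k[0]==r])+(0.5 if nm=="right" else -.5),r) for r in range(int(np.percentile(k[0],30)),k[0].max()-2)]
    G=at_height(n,rr,30,M); vx,vy,x0,y0=cv2.fitLine(G[:,:2].astype(np.float32),cv2.DIST_HUBER,0,.01,.01).ravel(); print(nm,np.degrees(np.arctan2(vy,vx)),x0,y0)
t=(X>380)&(X<530)&(Y<0)&(Y>-200)&(hsv[...,2]<60)&(Z>10)&(Z<35)
k=np.nonzero(t); Q=at_height(n,np.c_[k[1],k[0]],22,M); print("tray",len(Q),cv2.minAreaRect(Q[:,:2].astype(np.float32)))
r=(Z>335)&(Z<360)&(X>450)&(X<760)&(Y<60)&(Y>-220)
q=np.c_[X[r],Y[r]].astype(np.float32); print("rim",len(q),np.median(Z[r]),cv2.minEnclosingCircle(q), cv2.fitEllipse(cv2.convexHull(q)))
g=(Z>245)&(Z<275)&(X>560)&(X<680)&(Y<110)&(Y>20)
q=np.c_[X[g],Y[g]].astype(np.float32); print("grip",len(q),np.median(Z[g]),cv2.minAreaRect(q))
px=lambda a,b:(a/4+168,b/4+78)
for a in((372,220),(316,245),(255,185)): print(a,at_height(n,[px(*a)],262 if a[0]==255 else 225,M)[0].round(1))
E
```

```text
plinth 2207 29.89476610552819 ((572.3492431640625, -106.4072036743164), (197.3880157470703, 143.15106201171875), 86.95311737060547)
front 85.32323 503.43246 -103.69915
left -4.1267443 564.0029 -7.3529625
right -3.078661 557.6968 -206.15791
tray 109 ((451.9742431640625, -98.5584487915039), (148.31979370117188, 106.8118667602539), 84.37818908691406)
rim 391 346.4474685731095 ((614.507080078125, -111.27293395996094), 67.56876373291016) ((614.4537353515625, -111.27880096435547), (131.18771362304688, 134.0659637451172), 75.98871612548828)
grip 94 260.7426563860673 ((626.161376953125, 58.17872619628906), (14.36353874206543, 49.09421157836914), 84.82722473144531)
(372, 220) [604.5 -26.6 225. ]
(316, 245) [586.1  14.6 225. ]
(255, 185) [618.2  56.2 262. ]
```

```bash
cat >> h.py <<'E'
YAW=np.radians(-4.2); S0=np.array([619.3,-111.3,0.]); RS=R.from_euler('z',YAW).as_matrix()
def W(p): return S0+RS@np.array(p,float)      # stand -> world
def S(p): return (np.atleast_2d(p)-S0)@RS     # world -> stand
def att(z,y):  # quaternion from tool z (approach) and tool y, world
    z=np.array(z,float); z/=np.linalg.norm(z); y=np.array(y,float); y-=z*(y@z); y/=np.linalg.norm(y)
    return R.from_matrix(np.c_[np.cross(y,z),y,z]).as_quat()
A=np.radians(32); U=np.array([np.cos(A),0,np.sin(A)]); N=np.array([-np.sin(A),0,np.cos(A)]) # board dirs in stand
E
python3 - <<'E'
from h import *
for sg in(1,-1):
    a=np.radians(4.3); by=sg*np.array([-np.sin(a),np.cos(a),0]); sy=sg*RS@[0,1,0]
    L=[("look",[388,245,260],att([0,0,-1],by)),("pick",[388,245,5],att([0,0,-1],by)),
     ("place",W(np.array([-104,0,30])+50*U),att(-RS@N,sy)),("pre",W(np.array([-104,0,30])-150*U+50*U+40*N),att(-RS@N,sy)),
     ("gate",W([-5,169.5,230]),att([0,0,-1],sy)),("gate+",W([-5,215,230]),att([0,0,-1],sy)),("gateup",W([-5,169.5,330]),att([0,0,-1],sy)),("mid",[400,-60,450],att([0,0,-1],[0,sg,0]))]
    for n,p,q in L:
        s=ctrl.solve_ik(p,q); print(sg,n,np.round(p),None if s is None else np.round(s,2))
E
```

```text
1 look [388 245 260] [-0.03  0.53 -0.98  1.95  0.54  0.95  0.37]
1 pick [388 245   5] [-0.71  0.87  0.07  2.2  -0.64  0.09  1.62]
1 place [ 558. -107.   56.] [ 0.79  1.21 -1.26  2.4   2.15  1.2  -0.3 ]
1 pre [410. -96.  11.] None
1 gate [627.  58. 230.] [ 0.29  0.8  -0.91  1.5   0.66  1.17  0.76]
1 gate+ [630. 103. 230.] [ 0.21  0.81 -0.91  1.47  0.66  1.19  0.7 ]
1 gateup [627.  58. 330.] [ 0.32  0.73 -1.01  1.34  0.61  1.4   0.82]
1 mid [400 -60 450] [ 0.99  0.29 -1.27  1.69  0.28  1.37  1.24]
-1 look [388 245 260] [-0.32  0.42 -0.5   1.96  0.27  0.83 -2.47]
-1 pick [388 245   5] [-0.69  0.87  0.05  2.2  -0.48  0.08 -1.67]
-1 place [ 558. -107.   56.] [ 0.49  0.94 -0.62  2.41  2.58  0.81  2.27]
-1 pre [410. -96.  11.] None
-1 gate [627.  58. 230.] [-0.15  0.66 -0.03  1.52  0.02  0.96 -1.83]
-1 gate+ [630. 103. 230.] [-0.22  0.68 -0.04  1.49  0.03  0.97 -1.9 ]
-1 gateup [627.  58. 330.] [-0.07  0.58 -0.17  1.37  0.1   1.2  -1.9 ]
-1 mid [400 -60 450] [ 0.4   0.14 -0.43  1.71  0.06  1.3  -1.62]
```

```bash
python3 - <<'E'
from h import *
def q(sg,phi):
    b=A-np.radians(phi); n=np.array([-np.sin(b),0,np.cos(b)]); return att(-RS@n,sg*RS@[0,1,0])
for sg in(1,-1):
  for phi in(0,10):
    print("sg",sg,"phi",phi)
    for y in(0,100,200,300):
      for t in(0,50,100,150):
        o=[]
        for z in(0,25,100,200):
            s=ctrl.solve_ik(W(np.array([-104-t,y,30+z])+50*U),q(sg,phi)); o.append("----" if s is None else " ".join("%.1f"%v for v in s))
        print(y,t,o)
E
```

```text
sg 1 phi 0
0 0 ['0.8 1.2 -1.3 2.4 2.1 1.2 -0.3', '0.8 1.1 -1.3 2.4 2.1 1.1 -0.3', '0.8 0.9 -1.3 2.3 1.9 0.9 -0.2', '0.9 0.6 -1.2 2.2 1.6 0.7 0.1']
0 50 ['----', '----', '0.8 0.9 -1.3 2.5 2.0 1.0 -0.4', '0.9 0.6 -1.2 2.4 1.7 0.6 -0.1']
0 100 ['----', '----', '----', '1.0 0.5 -1.2 2.5 1.8 0.5 -0.2']
0 150 ['----', '----', '----', '----']
100 0 ['0.5 1.2 -1.3 2.4 2.1 1.3 -0.5', '0.5 1.1 -1.3 2.4 2.0 1.3 -0.5', '0.6 0.9 -1.3 2.4 1.9 1.1 -0.4', '0.6 0.6 -1.2 2.2 1.6 0.8 -0.2']
100 50 ['----', '----', '0.5 0.9 -1.3 2.5 1.9 1.1 -0.6', '0.6 0.6 -1.2 2.4 1.6 0.8 -0.3']
100 100 ['----', '----', '----', '0.6 0.5 -1.2 2.5 1.7 0.7 -0.5']
100 150 ['----', '----', '----', '----']
200 0 ['0.3 1.2 -1.3 2.3 2.0 1.4 -0.7', '0.3 1.1 -1.3 2.3 2.0 1.4 -0.6', '0.3 0.9 -1.3 2.3 1.8 1.2 -0.6', '0.2 0.5 -0.8 2.2 1.5 0.7 -0.3']
200 50 ['0.2 1.2 -1.3 2.5 2.0 1.5 -0.8', '0.2 1.1 -1.3 2.5 1.9 1.4 -0.8', '0.2 0.9 -1.3 2.4 1.8 1.2 -0.7', '0.3 0.6 -1.3 2.3 1.5 0.9 -0.4']
200 100 ['----', '----', '----', '0.3 0.5 -1.2 2.4 1.5 0.9 -0.6']
200 150 ['----', '----', '----', '-0.1 0.3 -0.7 2.5 1.7 0.6 -0.8']
300 0 ['0.1 1.
[... 5329 characters left out ...]
0 2.4 2.3 0.2 2.0', '-0.8 0.3 0.5 2.3 0.0 0.2 -2.0']
200 150 ['----', '----', '-0.4 0.5 -0.2 2.5 2.2 0.4 1.9', '-0.9 0.3 0.5 2.4 0.4 0.2 -2.5']
300 0 ['-0.5 0.8 0.0 2.1 2.1 0.2 2.1', '-0.7 0.8 0.2 2.1 2.4 0.1 1.7', '-0.8 0.7 0.5 2.1 -0.8 0.2 -1.4', '-0.7 0.5 0.3 1.9 0.1 0.4 -2.2']
300 50 ['-0.6 0.8 0.0 2.2 2.3 0.3 1.8', '-0.6 0.8 0.0 2.2 2.1 0.3 1.9', '-0.9 0.6 0.4 2.2 -0.7 0.1 -1.5', '-0.8 0.4 0.3 2.1 0.2 0.4 -2.4']
300 100 ['-0.5 0.8 -0.2 2.3 2.2 0.5 1.8', '-0.5 0.7 -0.2 2.3 2.1 0.4 1.9', '-0.8 0.6 0.2 2.3 1.7 0.1 2.3', '-0.9 0.4 0.3 2.2 0.4 0.3 -2.6']
300 150 ['-0.5 0.8 -0.4 2.5 2.1 0.7 1.7', '-0.6 0.7 -0.2 2.5 2.2 0.5 1.7', '-0.9 0.6 0.2 2.4 2.0 0.2 1.9', '-1.2 0.4 0.7 2.3 0.0 0.3 -2.3']
```

```bash
python3 - <<'E'
from h import *
o=ctrl.get_obs(); m,r,p=cam("wrist"); T=R.from_quat(o["tool_rot"]).as_matrix()
print("cam in tool",((p-o["position"])@T).round(),(T.T@r).round(2).tolist(),m["fx"])
dn=att([0,0,-1],[0,1,0])
ctrl.movel([206,-560,440],max_speed=250)
ctrl.movep([400,-60,450],dn); print(ctrl.get_obs()["joint_positions"].round(2))
ctrl.movep([410,245,330],att([0,0,-1],[-np.sin(.075),np.cos(.075),0])); o=ctrl.get_obs(); print(o["joint_positions"].round(2),o["time_s"])
M=cam("wrist"); im,d=optics.read_camera("wrist"); cv2.imwrite("pics/w1.png",im)
for r in optics.trace("wrist","board")[:3]:
    P=cloud("wrist",r["mask"],d,M); k=np.nonzero(r["mask"]); Q=at_height("wrist",np.c_[k[1],k[0]],12,M)
    print(round(r["conf"],2),len(P),np.percentile(P[:,2],[5,50,95]).round(1),cv2.minAreaRect(Q[:,:2].astype(np.float32)),r["extent"])
E
```

```text
cam in tool [  75.    2. -171.] [[0.0, -0.96, -0.29], [1.0, 0.0, 0.0], [-0.0, -0.29, 0.96]] 275.1698412554793
[ 0.88  0.24 -1.08  1.69  0.21  1.34  1.33]
[ 0.05  0.49 -1.06  1.78  0.47  1.15  0.48] 5.4417
0.72 4363 [ 7.8 11.4 13. ] ((187.21731567382812, 315.765625), (202.13702392578125, 63.34308624267578), 67.24984741210938) [0.4818, 0.0, 0.2584, 0.1753]
0.7 3553 [10.4 11.8 13.3] ((442.12322998046875, 248.1116485595703), (203.59530639648438, 59.75150680541992), 4.148730754852295) [0.4646, 0.2969, 0.0723, 0.3029]
```

View pics/w1.png

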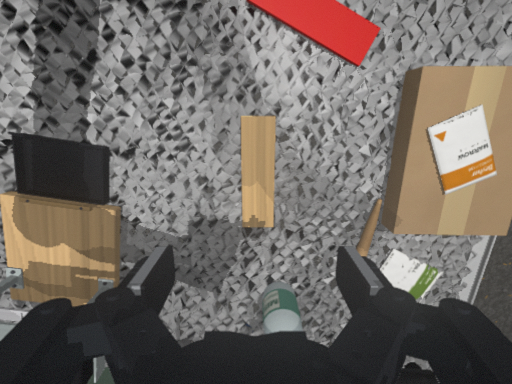

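The wrist view shows the board clearly at about (257,171), with the red look-alike at the top, the tray and plinth to the left, and the bottle below. The fit gives (442,248), yaw 4.1°, size 204x60, which matches. I'll pick it up near its front end.

```bash
cat >> h.py <<'E'
PHI=np.radians(10); BETA=A-PHI
QP=att(-RS@np.array([-np.sin(BETA),0,np.cos(BETA)]),RS@[0,1,0])  # placing attitude
E
python3 - <<'E'
from h import *
for k in("toe","rest_rail","gate_pointer","rider_line","gate"):
    for r in optics.mark_of("wrist",k)[:1]:
        c=np.array(r["centre"])*[512,384]; print(k,r["conf"],c,[at_height("wrist",c,h)[0].round(1).tolist() for h in(30,225)])
a=np.radians(4.15); bx=np.array([np.cos(a),np.sin(a),0]); by=np.array([-np.sin(a),np.cos(a),0])
q=att(-(np.sin(PHI)*bx+np.cos(PHI)*np.array([0,0,1])),by); c=np.array([442.1,248.1,0])-52*bx
ctrl.move_gripper(0.84,60)
ctrl.movep(c+[0,0,90],q); ctrl.movel(c+[0,0,25],max_speed=120)
hit=ctrl.movel(c+[0,0,-9],max_speed=30,max_force=5); o=ctrl.get_obs(); print("hit",hit,o["position"].round(1),o["wrist_force"].round(1))
p=o["position"]; ctrl.movel([c[0],c[1],p[2]+3.0],max_speed=30)
ctrl.move_gripper(0.3,80); o=ctrl.get_obs(); print(o["opening"],o["grip_force"],o["position"].round(1),o["wrist_force"].round(1))
ctrl.movel([c[0],c[1],p[2]+80],max_speed=80); o=ctrl.get_obs(); print(o["opening"],o["grip_force"],o["joint_positions"].round(2),o["wrist_force"].round(1),o["time_s"])
im,d=optics.read_camera("wrist"); cv2.imwrite("pics/w2.png",im)
E
```

```text
toe 0.74 [ 57.4976 206.5152] [[522.2, -104.0, 30.0], [446.1, 37.3, 225.0]]
rest_rail 0.67 [ 22.3744 316.4928] [[764.3, -203.1, 30.0], [587.8, -20.7, 225.0]]
gate_pointer 0.79 [ 20.7872 322.9056] [[780.1, -208.1, 30.0], [597.0, -23.6, 225.0]]
gate 0.78 [ 96.9216 349.5168] [[839.1, -60.8, 30.0], [631.4, 62.8, 225.0]]
hit False [390.3 244.4  -8.8] [ 0.8  0.4 -0.1]
0.30179752924327535 0.0 [390.2 244.3  -5.9] [-0.5  0.7  0.1]
0.2974969705130978 0.0 [-0.12  0.9  -0.81  1.98  0.76  0.76  0.25] [-0.2  0.1 -0.3] 10.875
```

View pics/w2.png

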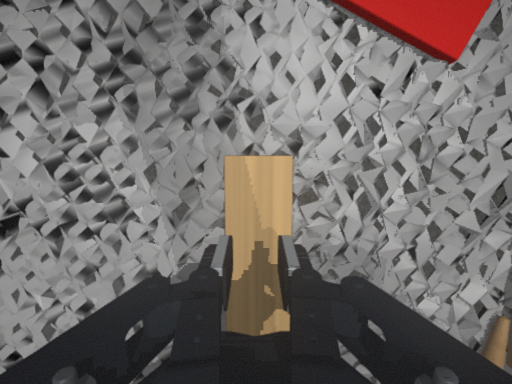

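The fingers look closed to 25 mm over the board at column 228–290, and the board still looks flat. I need numbers to see what happened.

```bash
python3 - <<'E'
from h import *
M=cam("wrist"); o=ctrl.get_obs(); im,d=optics.read_camera("wrist")
print(o["position"].round(1),o["opening"],M[2].round(1))
T=R.from_quat(o["tool_rot"]).as_matrix()
print("tcp px",proj("wrist",o["position"],M).round())
for r in optics.trace("wrist","board")[:2]:
    P=cloud("wrist",r["mask"],d,M); print(r["conf"],len(P),np.percentile(P[:,2],[5,25,50,75,95]).round(1),cv2.minAreaRect(P[:,:2].astype(np.float32)))
for px in((258,165),(258,200),(258,240),(258,280),(258,320),(222,250),(295,250),(222,290),(295,290),(240,345),(215,340),(150,250)):
    P=at_depth("wrist",px,d[px[1],px[0]],M)[0]; print(px,P.round(1),((P-o["position"])@T).round(1))
E
```

```text
[390.  244.   70.7] 0.295977742327385 [348.3 239.7 251.6]
tcp px [[257. 228.]]
0.76 10401 [10.7 11.3 11.8 12.2 12.8] ((422.6568603515625, 246.35061645507812), (165.25112915039062, 61.93194580078125), 4.222860813140869)
0.75 5522 [ 3.6 10.5 11.3 11.8 12.6] ((48.42219543457031, 492.2760314941406), (112.3707046508789, 499.8719177246094), 51.327674865722656)
(258, 165) [347.9 242.1  11.2] [31.1  1.2 65.9]
(258, 200) [378.3 244.3  12.3] [ 1.3  1.2 59.5]
(258, 240) [414.3 247.   11.6] [-34.4   1.3  53.9]
(258, 280) [451.2 249.7  12.2] [-70.7   1.3  46.9]
(258, 320) [489.4 252.6  12.2] [-108.5    1.4   40.2]
(222, 250) [390.3 226.6 121.7] [  9.9 -17.4 -50. ]
(295, 250) [390.2 263.4 113.4] [  5.9  19.3 -42.3]
(222, 290) [404.  229.  135.5] [ -1.4 -16.  -66. ]
(295, 290) [392.8 257.6 154.7] [ 11.   13.3 -83.4]
(240, 345) [399.7 239.1 177.8] [   9.5   -5.7 -107.1]
(215, 340) [394.6 232.5 183.8] [  16.   -11.9 -112.1]
(150, 250) [ 4.345e+02  1.468e+02 -4.000e-01] [ -49.2 -100.2   63.5]
```

```bash
python3 - <<'E'
from h import *
ctrl.move_gripper(0.05)
for k in range(2):
    M=cam("wrist"); o=ctrl.get_obs(); im,d=optics.read_camera("wrist"); T=R.from_quat(o["tool_rot"]).as_matrix()
    P=cloud("wrist",d<400,d,M); q=(P-o["position"])@T
    f=q[(abs(q[:,0])<20)&(abs(q[:,1])<60)&(P[:,2]>20)]
    for b in range(-110,20,10):
        s=f[(f[:,2]>=b)&(f[:,2]<b+10)]
        if len(s): print(b,len(s),s[:,:2].min(0).round(),s[:,:2].max(0).round())
    print(o["opening"], (P[:,2]>20).sum(), o["position"].round(1))
    if k==0: cv2.imwrite("pics/w3.png",im); ctrl.move_gripper(0.7)
cv2.imwrite("pics/w3.png",np.hstack([cv2.imread("pics/w3.png")[150:,130:390],im[150:,130:390]]))
print(ctrl.get_obs()["time_s"])
E
```

```text
-110 9687 [-11. -60.] [17. 57.]
-100 5436 [-11. -54.] [17. 49.]
-90 5380 [-11. -45.] [13. 42.]
-80 2154 [-14. -38.] [13. 35.]
-70 717 [-12. -21.] [12. 18.]
-60 636 [-12. -17.] [11. 14.]
-50 476 [  5. -17.] [10. 14.]
-40 262 [  5. -17.] [10. 13.]
0.04920031261836016 38370 [390.2 244.4  71.1]
-110 8159 [-13. -60.] [17. 60.]
-100 4457 [-14. -60.] [17. 60.]
-90 6099 [-14. -60.] [14. 60.]
-80 1323 [ -5. -59.] [13. 58.]
-70 1039 [-13. -45.] [11. 42.]
-60 932 [-12. -45.] [11. 42.]
-50 761 [-12. -45.] [10. 42.]
-40 264 [-12. -41.] [10. 39.]
0.7035262376393658 37034 [390.2 244.3  71.2]
12.0333
```

View pics/w3.png

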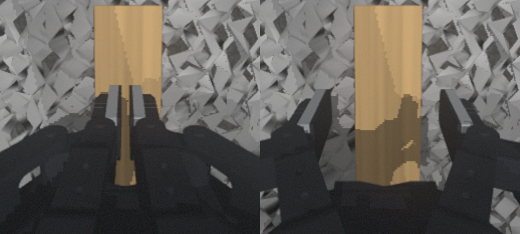

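The fingers end about 32 mm short of the reported TCP: the depth shows no finger points past tool z ≈ -32, although the brief says the TCP is at the fingertips. The grip therefore closed above the board. I'll descend until the tips actually touch the bench, use that to get the offset, and then grip.

```bash
python3 - <<'E'
from h import *
a=np.radians(4.15); bx=np.array([np.cos(a),np.sin(a),0]); by=np.array([-np.sin(a),np.cos(a),0])
o=ctrl.get_obs(); q=o["tool_rot"]; tz=R.from_quat(q).as_matrix()[:,2]
ctrl.move_gripper(0.86,80)
c=np.array([442.1,248.1,0])-52*bx+1.5*by
off=lambda z:c+32*tz*[1,1,0]+[0,0,z]     # reported TCP so the true tips are over c
ctrl.movel(off(0),max_speed=100)
hit=ctrl.movel(off(-50),max_speed=30,max_force=5); o=ctrl.get_obs(); print("hit",hit,o["position"].round(1),o["wrist_force"].round(1))
p=o["position"]
if hit:
    ctrl.movel(off(p[2]+3),max_speed=30)
    ctrl.move_gripper(0.4,80); o=ctrl.get_obs(); print(o["opening"],o["grip_force"],o["position"].round(1),o["wrist_force"].round(1))
    ctrl.movel(off(p[2]+60),max_speed=80); o=ctrl.get_obs(); print(o["opening"],o["grip_force"],o["position"].round(1),o["wrist_force"].round(1),o["time_s"])
    M=cam("wrist"); im,d=optics.read_camera("wrist"); cv2.imwrite("pics/w4.png",im)
    T=R.from_quat(q).as_matrix()
    for r in optics.trace("wrist","board")[:2]:
        P=cloud("wrist",r["mask"],d,M); t=(P-o["position"])@T; print(r["conf"],len(P),np.percentile(P[:,2],[5,50,95]).round(1),t.min(0).round(1),t.max(0).round(1)); 
        f=np.linalg.lstsq(np.c_[t[:,:2],np.ones(len(t))],t[:,2],rcond=None)[0]; print("plane z=ax+by+c",f.round(3))
E
```

```text
hit True [384.5 245.4 -35.3] [ 1.  -0.6  6.6]
0.6767807992645413 92.34970539808273 [384.8 246.2 -31.2] [ 0.1 -0.8 13.4]
0.678164888697741 85.35073757171631 [384.5 245.1  24.4] [-1.  -0.3 -1.3] 15.7083
0.66 20141 [66.5 67.5 68.5] [ -86.7  -47.6 -103.3] [ 52.3  42.6 828.3]
plane z=ax+by+c [ 1.7300e-01 -3.0000e-03 -4.3591e+01]
0.56 2978 [ 2.1 10.9 12.4] [116.3  99.8  32.7] [146.5 175.3  51.1]
plane z=ax+by+c [-0.1   -0.161 74.624]
```

The board is gripped, with opening 0.68 (about 58 mm), 85 N, and its top plane at the expected 10° to the tool. Next I'll check the approach path and carry it to the pre-place pose.

```bash
cat >> h.py <<'E'
def foot(x,y,z):  # reported TCP for board foot (underside) at stand x,y,z at 32 deg
    return W(np.array([x,y+1.3,z])+45.2*U-31.1*N)
E
python3 - <<'E'
from h import *
ok=True
for p in([-204,280,55],[-204,150,55],[-194,0,55],[-190,0,55],[-150,0,55],[-101,0,52],[-101,0,27]):
    s=ctrl.solve_ik(foot(*p),QP); print(p,foot(*p).round(),None if s is None else s.round(2)); ok&=s is not None
if ok:
    o=ctrl.get_obs(); ctrl.movel(o["position"]+[0,0,50],max_speed=120)
    ctrl.movep(foot(-204,280,75),QP); o=ctrl.get_obs(); print(o["position"].round(1),o["joint_positions"].round(2),o["opening"],o["grip_force"],o["wrist_force"].round(1),o["time_s"])
    ctrl.movel(foot(-198,0,55),QP,max_speed=150); o=ctrl.get_obs(); print(o["position"].round(1),o["joint_positions"].round(2),o["opening"],o["grip_force"],o["wrist_force"].round(1),o["time_s"])
    im,d=optics.read_camera("wrist");cv2.imwrite("pics/w5.png",im); im,d=optics.read_camera("scene"); cv2.imwrite("pics/s5.png",im)
    cv2.imwrite("pics/s5c.png",cv2.resize(im[90:240,150:350],None,fx=4,fy=4,interpolation=cv2.INTER_CUBIC))
E
```

```text
[-204, 280, 55] [491. 180.  53.] [-0.46  0.82 -0.23  2.35  2.22  0.51 -1.32]
[-204, 150, 55] [482.  51.  53.] [ 0.13  0.91 -0.74  2.48  2.14  0.85 -0.96]
[-194, 0, 55] [ 481. -100.   53.] [ 0.6   0.94 -0.83  2.47  2.21  0.78 -0.58]
[-190, 0, 55] [ 485. -100.   53.] [ 0.6   0.94 -0.83  2.45  2.21  0.77 -0.57]
[-150, 0, 55] [ 524. -103.   53.] [ 0.57  0.91 -0.75  2.34  2.16  0.66 -0.48]
[-101, 0, 52] [ 573. -107.   50.] [ 0.55  0.92 -0.72  2.2   2.03  0.58 -0.32]
[-101, 0, 27] [ 573. -107.   25.] [ 0.62  1.03 -0.87  2.2   2.02  0.74 -0.26]
[491.2 180.4  72.2] [-0.43  0.77 -0.28  2.34  2.09  0.5  -1.18] 0.6746454180736745 85.39054155349731 [-0.3  0.2 -0.5] 17.6583
[476.7 -98.6  52.6] [ 0.33  0.84 -0.34  2.49  2.74  0.59 -1.11] 0.6747170314568248 85.39496183395386 [ 0.2 -0.1 -1.3] 19.6833
```

```bash
python3 - <<'E'
from h import *
st=lambda m:(lambda o:print(m,"foot",(S(o["position"])[0]-(45.2*U-31.1*N)-[0,1.3,0]).round(1),o["wrist_force"].round(1),round(o["opening"],3),round(o["time_s"],2)))(ctrl.get_obs())
h=ctrl.movel(foot(-98,0,52),QP,max_speed=90,max_force=8); st(("fwd",h))
if not h:
    h=ctrl.movel(foot(-98,0,20),QP,max_speed=25,max_force=4); st(("down",h))
    im,d=optics.read_camera("wrist");cv2.imwrite("pics/w6.png",im); im,d=optics.read_camera("scene")
    a=cv2.resize(im[110:230,170:310],(560,480),interpolation=cv2.INTER_CUBIC); b=cv2.resize(cv2.imread("pics/w6.png")[:,100:420],(240,288))
    b=np.vstack([b,np.zeros((192,240,3),np.uint8)]); cv2.imwrite("pics/c6.png",np.hstack([a,b]))
E
```

```text
('fwd', False) foot [-98.9   0.   51.8] [ 0.1  0.5 -1.2] 0.674 21.04
('down', True) foot [-96.6  -0.2  32.5] [ 2.1  0.3 -0.2] 0.678 21.85
```

View pics/c6.png

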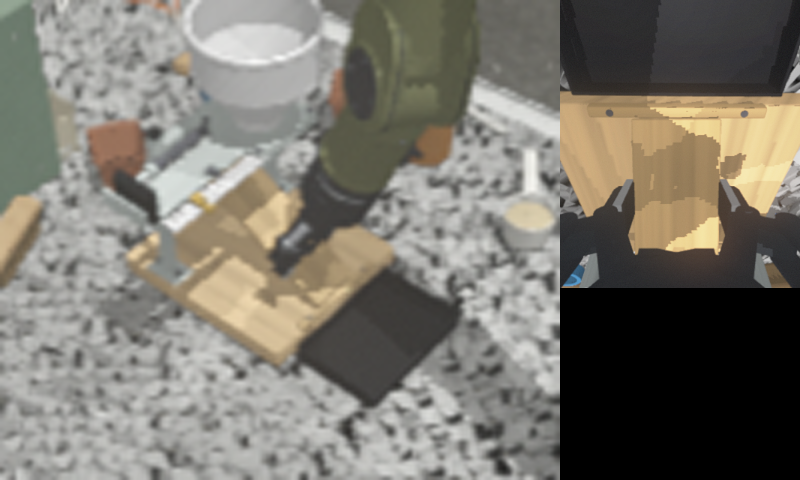

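The crop shows the board square and centred on the strip (board centre column 675, strip centre column 677). The foot is just touching the strip: its tilted end face overhangs by about 5 mm. I'll shift 3 mm back, lower fully, then ease it forward.

```bash
python3 - <<'E'
from h import *
def st(m):
    o=ctrl.get_obs(); f=S(o["position"])[0]-(45.2*U-31.1*N)-[0,1.3,0]; print(m,"foot",f.round(1),o["wrist_force"].round(1),round(o["opening"],3),round(o["time_s"],2)); return f
f=st("0")
ctrl.movel(foot(f[0]+1,0,f[2]+4),QP,max_speed=40); ctrl.movel(foot(f[0]+4,0,f[2]+4),QP,max_speed=40); st("shift")
h=ctrl.movel(foot(f[0]+4,0,20),QP,max_speed=20,max_force=4); f=st(("down",h))
h=ctrl.movel(foot(f[0]-9,0,f[2]),QP,max_speed=20,max_force=4); f=st(("fwd",h))
E
```

```text
0 foot [-96.7  -0.2  32.6] [ 1.7  0.1 -0.8] 0.676 21.95
shift foot [-92.6   0.1  36.6] [-0.7  0.4 -1.6] 0.678 22.47
('down', True) foot [-92.5  -0.1  30.9] [-1.6 -0.8  5.7] 0.675 22.92
('fwd', True) foot [-93.7  -0.1  30.8] [-1.  -0.1  4.3] 0.672 23.14
```

```bash
python3 - <<'E'
from h import *
def st(m):
    o=ctrl.get_obs(); f=S(o["position"])[0]-(45.2*U-31.1*N)-[0,1.3,0]; print(m,"foot",f.round(1),o["wrist_force"].round(1),round(o["opening"],3),round(o["time_s"],2)); return f
f=st("0")
h=ctrl.movel(foot(f[0]-8,0,f[2]+.5),QP,max_speed=20,max_force=7); f=st(("fwd",h))
ctrl.movel(foot(f[0]+.7,0,f[2]),QP,max_speed=20); st("relax")
ctrl.move_gripper(0.95); o=ctrl.get_obs(); print(o["opening"],o["grip_force"])
up=R.from_quat(o["tool_rot"]).as_matrix()[:,2]
ctrl.movel(o["position"]-70*up,max_speed=80); st("back")
M=cam("wrist"); im,d=optics.read_camera("wrist"); cv2.imwrite("pics/w7.png",im)
for r in optics.trace("wrist","board")[:2]:
    P=S(cloud("wrist",r["mask"],d,M)); P=P[(P[:,2]>35)&(P[:,2]<170)]
    if len(P)<50: continue
    fit=np.linalg.lstsq(np.c_[P[:,:2],np.ones(len(P))],P[:,2],rcond=None)[0]
    print(r["conf"],len(P),"slope",np.degrees(np.arctan(fit[0])).round(2),fit.round(3),np.percentile(P,[1,50,99],axis=0).round(1).tolist(),cv2.minAreaRect(P[:,:2].astype(np.float32)))
E
```

```text
0 foot [-93.7  -0.1  30.8] [-1.  -0.1  4.3] 0.672 23.14
('fwd', True) foot [-95.7  -0.2  31.1] [ 0.5 -0.5  0.8] 0.678 23.44
relax foot [-95.4   0.1  30.7] [-0.2  0.4 -0.1] 0.676 23.69
0.9516996652394186 0.0
back foot [-1.211e+02  1.000e-01  9.570e+01] [-0.2 -0.5  0.9] 0.95 25.07
0.9 14661 slope 31.97 [ 6.24000e-01 -5.00000e-03  1.03621e+02] [[-100.7, -29.2, 40.5], [-42.3, 0.2, 77.2], [23.4, 29.3, 118.3]] ((-37.3226318359375, 0.030649185180664062), (129.79441833496094, 60.41878128051758), 0.5892400145530701)
```

View pics/w7.png

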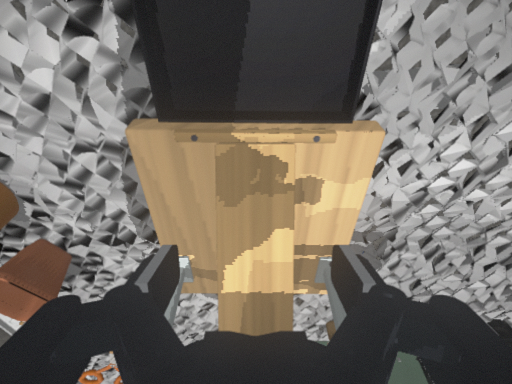

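The board leans free at 32.0°, centred at y≈0 and square within 0.6°, with its foot against the strip. Now to hover over the gate.

```bash
python3 - <<'E'
from h import *
QD=att([0,0,-1],RS@[0,1,0])
L=[("a",W([-190,40,300]),QP),("b",W([-120,190,300]),QD),("c",W([-5,170,285]),QD)]
for n,p,q in L: s=ctrl.solve_ik(p,q); print(n,p.round(),None if s is None else s.round(2))
o=ctrl.get_obs(); up=R.from_quat(o["tool_rot"]).as_matrix()[:,2]
ctrl.movel(o["position"]-70*up,max_speed=150)
ctrl.movep(*L[0][1:]); ctrl.move_gripper(0.6,60); ctrl.movep(*L[1][1:]); ctrl.movel(L[2][1],QD,max_speed=150)
o=ctrl.get_obs(); print(o["position"].round(1),o["joint_positions"].round(2),o["time_s"])
M=cam("wrist"); im,d=optics.read_camera("wrist"); cv2.imwrite("pics/w8.png",im); np.save("pics/w8d.npy",d)
for k in("gate","gate_pointer","rider_line"):
    for r in optics.mark_of("wrist",k)[:2]:
        c=np.array(r["centre"])*[512,384]; i=c.astype(int); z=d[min(i[1],383),min(i[0],511)]
        P=at_height("wrist",c,225,M); print(k,round(r["conf"],2),c.round(1),"dep",S(at_depth("wrist",c,z,M))[0].round(1),"h225",S(P)[0].round(1))
P=cloud("wrist",d<400,d,M); s=S(P); g=s[(s[:,2]>252)&(s[:,2]<270)&(abs(s[:,0]+5)<45)&(abs(s[:,1]-170)<35)]
print("grip top",len(g),np.percentile(g,[2,50,98],axis=0).round(1).tolist() if len(g) else "")
E
```

```text
a [433. -57. 300.] [ 0.97  0.31 -1.24  2.29  0.86  0.52  0.59]
b [514.  87. 300.] [ 0.44  0.68 -1.25  1.71  0.68  1.26  0.52]
c [627.  59. 285.] [ 0.4   0.87 -1.25  1.41  0.82  1.44  0.65]
[626.   58.5 285.4] [ 0.36  0.81 -1.12  1.42  0.73  1.36  0.72] 29.4
gate 0.97 [253.1 205.5] dep [-14.  167.1 262.6] h225 [ -1.5 166.9 225. ]
gate_pointer 0.96 [156.1 177.2] dep [16.2 12.8 30.8] h225 [-27.  84. 225.]
rider_line 0.76 [197.5 177.6] dep [-27.8 120.3 230.2] h225 [-26.7 119.2 225. ]
grip top 1109 [[-25.1, 162.4, 255.9], [-3.5, 169.3, 261.3], [21.6, 175.6, 262.9]]
```

View pics/w8.png

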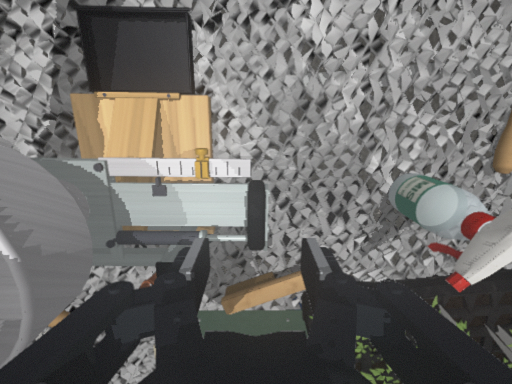

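The picture shows the grip at (257,214), the pointer at (158,188) and the brass rider at (202,165); nothing obstructs the pinch. I'll measure the rider from brass-coloured pixels, grip the bar, and pull to just short of the mark.

```bash
cat >> h.py <<'E'
QD=att([0,0,-1],RS@[0,1,0])
def marks(show=True):
    M=cam("wrist"); im,d=optics.read_camera("wrist"); out={}
    for k,z in(("gate_pointer",223),("rider_line",230)):
        r=optics.mark_of("wrist",k)
        if r: c=np.array(r[0]["centre"])*[512,384]; out[k]=(round(r[0]["conf"],2),c.round(1),S(at_height("wrist",c,z,M))[0].round(1))
    hsv=cv2.cvtColor(im,cv2.COLOR_BGR2HSV); b=(hsv[...,1]>120)&(hsv[...,0]>12)&(hsv[...,0]<32)
    s=S(cloud("wrist",b,d,M)); s=s[(s[:,2]>215)&(s[:,2]<250)&(s[:,0]<0)&(s[:,0]>-60)&(s[:,1]>90)&(s[:,1]<160)]
    t=s[(s[:,2]>226)&(s[:,2]<234)]
    out["brass"]=(len(s),np.percentile(s,[3,50,97],axis=0).round(1).tolist() if len(s) else 0,len(t),np.percentile(t[:,1],[3,50,97]).round(1) if len(t) else 0)
    for k,v in out.items(): print(k,*v)
    return im,d,M
E
python3 - <<'E'
from h import *
marks()
p=W([-2,169,285]); ctrl.movel(p,QD,max_speed=100)
h=ctrl.movel(W([-2,169,197]),QD,max_speed=60,max_force=8); o=ctrl.get_obs(); print(h,S(o["position"])[0].round(1),o["wrist_force"].round(1))
if not h:
    ctrl.move_gripper(0.0,60); o=ctrl.get_obs(); print(o["opening"],o["grip_force"],S(o["position"])[0].round(1),o["wrist_force"].round(1),o["time_s"])
    marks()
E
```

```text
gate_pointer 0.72 [155.3 178.3] [-25.2  82.7 223. ]
rider_line 0.93 [198.9 177.4] [-27.7 121.8 230. ]
brass 294 [[-51.2, 119.2, 223.3], [-39.8, 124.5, 229.1], [-28.9, 128.5, 230.9]] 242 [119.2 124.3 128.5]
False [ -1.8 169.2 197.4] [-0.6 -0.9 -0. ]
0.15785690752928355 59.26544487476349 [ -1.9 170.7 197.4] [ 0.6  6.  -0.5] 32.0417
gate_pointer 0.66 [101.4 207. ] [-25.5  84.6 223. ]
rider_line 0.85 [164.4 204.9] [-29.  121.7 230. ]
brass 784 [[-51.6, 119.1, 222.7], [-40.8, 124.6, 229.1], [-28.9, 128.6, 230.7]] 644 [119.1 124.4 128.5]
```

```bash
python3 - <<'E'
from h import *
y0=S(ctrl.get_obs()["position"])[0][1]
ctrl.movel(W([-2,y0+38,197.4]),QD,max_speed=40); ctrl.pause(.3)
o=ctrl.get_obs(); print(o["opening"],o["grip_force"],S(o["position"])[0].round(1),o["wrist_force"].round(1),o["time_s"])
im,d,M=marks(); im2,_,_=marks(False)
c=proj("wrist",W([-33,123,228]),M)[0].astype(int); print(c)
x,y=c; cr=im[max(0,y-35):y+35,max(0,x-45):x+45]; cv2.imwrite("pics/w9.png",cv2.resize(cr,None,fx=8,fy=8,interpolation=cv2.INTER_CUBIC)); print(max(0,x-45),max(0,y-35))
s=S(cloud("wrist",d<400,d,M)); g=s[(s[:,2]>222)&(s[:,2]<264)&(abs(s[:,0]+2)<30)&(abs(s[:,1]-207)<25)]; print(len(g))
E
```

```text
0.15599385913456887 59.79691207408905 [ -1.7 204.6 197.4] [-2.5 -5.6  5.2] 33.6333
gate_pointer 0.91 [100.4 206.1] [-25.8 117.9 223. ]
rider_line 0.9 [103.4 206.2] [-28.1 123.7 230. ]
brass 865 [[-51.5, 119.2, 222.7], [-41.0, 125.0, 229.1], [-28.9, 129.0, 230.7]] 679 [119.1 124.7 128.9]
gate_pointer 0.69 [102.4 206.1] [-25.8 119.  223. ]
rider_line 0.67 [102.2 208.6] [-26.7 122.8 230. ]
brass 864 [[-51.5, 119.4, 222.6], [-41.1, 125.1, 229.0], [-29.0, 129.0, 230.8]] 680 [119.3 124.7 128.9]
[102 196]
57 161
5557
```

View pics/w9.png

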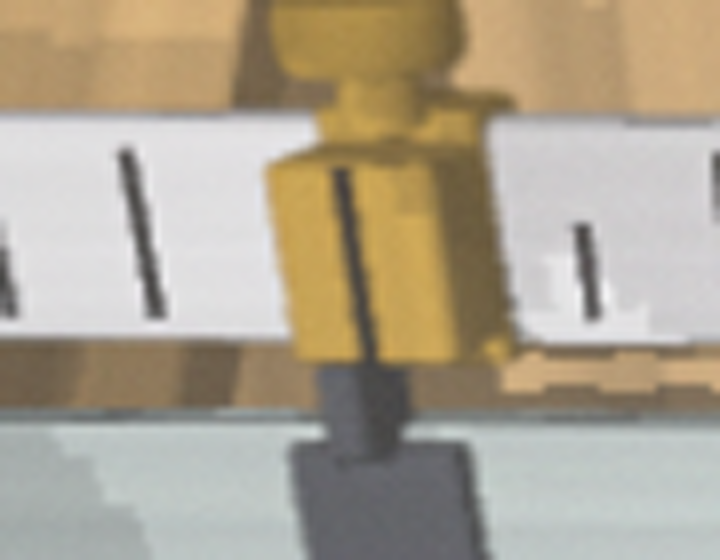

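The crop shows the pointer tip at about (363,370) and the rider line's near end at (369,358), so nearly level in the image. The pointer lies lower than the line, though, so I'll correct for parallax with the depth values.

```bash
cat >> h.py <<'E'
def dark_tip():
    M=cam("wrist"); im,d=optics.read_camera("wrist"); g=im.max(2)
    v,c=np.nonzero((g<135)&(d>0)&(d<400)); s=S(at_depth("wrist",np.c_[c,v],d[v,c],M))
    k=(s[:,0]<-10)&(s[:,0]>-34)&(s[:,1]>90)&(s[:,1]<140)&(s[:,2]>214)&(s[:,2]<236); p=s[k]
    for a in range(-34,-10,4):
        q=p[(p[:,0]>=a)&(p[:,0]<a+4)]
        if len(q)>3: print("dark x",a,len(q),"y",np.percentile(q[:,1],[5,50,95]).round(1),"z",np.median(q[:,2]).round(1))
E
python3 - <<'E'
from h import *
def rep():
    M=cam("wrist"); im,d=optics.read_camera("wrist")
    return M,im,d
M,im,d=rep()
for nm,pts in(("tip",[(102,207),(102,209),(103,210),(102,211),(103,214),(105,222)]),("line",[(100,183),(101,190),(102,196),(103,204)])):
    for c in pts: print(nm,c,im[c[1],c[0]],S(at_depth("wrist",c,d[c[1],c[0]],M))[0].round(1))
dark_tip(); print(ctrl.get_obs()["time_s"])
E
```

```text
tip (102, 207) [75 75 76] [-26.3 120.6 226.2]
tip (102, 209) [76 77 77] [-24.9 119.9 225.4]
tip (103, 210) [74 73 74] [-24.5 120.6 225.7]
tip (102, 211) [83 82 83] [-24.  120.1 226. ]
tip (103, 214) [74 74 76] [-22.2 120.3 225.9]
tip (105, 222) [108 101 102] [-16.6 119.3 223.6]
line (100, 183) [ 67  91 104] [-40.7 124.1 230.3]
line (101, 190) [ 70  95 108] [-37.  123.9 230.1]
line (102, 196) [ 67  91 104] [-33.7 123.8 230. ]
line (103, 204) [64 72 79] [-29.3 123.6 229.9]
dark x -34 105 y [ 94.4 128.9 135. ] z 224.4
dark x -30 63 y [103.8 125.5 133.9] z 226.7
dark x -26 83 y [117.8 119.9 121.2] z 225.7
dark x -22 226 y [ 93.1 120.  136.1] z 221.3
dark x -18 154 y [113.7 119.4 124.6] z 223.8
dark x -14 132 y [113.5 119.3 124.8] z 223.6
34.0333
```

The depth puts the line at y≈123.8 and the pointer at about 119.9, so it is about 4 mm short.

```bash
python3 - <<'E'
from h import *
y0=S(ctrl.get_obs()["position"])[0][1]
ctrl.movel(W([-2,y0+8.2,197.4]),QD,max_speed=20); ctrl.pause(.4)
o=ctrl.get_obs(); print(o["opening"],o["grip_force"],S(o["position"])[0].round(1),y0,o["wrist_force"].round(1),o["time_s"])
dark_tip(); marks()
M=cam("wrist"); im,d=optics.read_camera("wrist")
for x,z,nm in((-26,226,"tip"),(-24,225.8,"tip"),(-22,225.8,"tip"),(-30,230,"line"),(-35,230,"line"),(-39,230,"line")):
    ys=np.arange(108,138,.25); px=proj("wrist",np.array([W([x,y,z]) for y in ys]),M)
    g=cv2.remap(im.max(2).astype(np.float32),px[:,:1].astype(np.float32),px[:,1:].astype(np.float32),cv2.INTER_LINEAR).ravel()
    if nm=="tip": q=ys[g<100]; print(nm,x,q.min() if len(q) else 0,np.median(q) if len(q) else 0,q.max() if len(q) else 0)
    else:
        k=(ys>119)&(ys<128); print(nm,x,ys[k][g[k].argmin()],g[k].min())
E
```

```text
0.15663226424367027 59.802605509757996 [ -1.6 208.5 197.4] 204.57462106176922 [-3.2 -6.6  5.6] 34.7833
dark x -34 102 y [ 94.6 128.8 134.6] z 224.7
dark x -30 69 y [104.5 128.  133.7] z 226.5
dark x -26 92 y [121.7 124.  125.9] z 225.5
dark x -22 230 y [ 93.5 123.6 135.7] z 221.4
dark x -18 151 y [117.7 123.1 128.6] z 223.8
dark x -14 139 y [117.6 123.2 128.7] z 223.7
rider_line 0.64 [ 95.4 206.6] [-27.8 123.3 230. ]
brass 872 [[-51.5, 119.3, 222.4], [-41.2, 125.0, 229.0], [-28.9, 128.9, 230.7]] 670 [119.2 124.8 128.9]
tip -26 121.75 124.5 127.25
tip -24 123.25 125.125 127.0
tip -22 123.25 124.625 126.0
line -30 123.5 71.5625
line -35 123.5 83.25391
line -39 123.5 78.42383
```

The pointer (about 123.5–124.5) is now level with the line (123.5). I'll do a last steadiness and board check, then hand in.

```bash
python3 - <<'E'
from h import *
M=cam("wrist"); im,d=optics.read_camera("wrist"); ok=False
for r in optics.trace("wrist","board")[:2]:
    P=S(cloud("wrist",r["mask"],d,M)); P=P[(P[:,2]>38)&(P[:,2]<170)&(abs(P[:,1])<45)&(abs(P[:,0])<120)]
    if len(P)<80: continue
    f=np.linalg.lstsq(np.c_[P[:,:2],np.ones(len(P))],P[:,2],rcond=None)[0]; sl=np.degrees(np.arctan(f[0]))
    print(r["conf"],len(P),sl.round(1),f.round(3),np.percentile(P,[1,99],axis=0).round(1).tolist()); ok|=abs(sl-32)<2
a=ctrl.get_obs(); ctrl.pause(.5); b=ctrl.get_obs(); dr=abs(a["position"]-b["position"]).max(); print(dr,b["grip_force"],b["time_s"],ok)
if ok and dr<.5: print("signed",ctrl.sign_off())
E
```

```text
0.83 6282 32.0 [ 6.24000e-01 -4.50000e-02  1.03008e+02] [[-99.9, -28.8, 40.8], [71.0, 30.5, 147.5]]
0.018518831467872587 59.80347990989685 35.6333 True
the job is handed in; nothing more can be done
signed None
```

The job is handed in at about 36 s: the board leans free at 32.0° with its foot against the toe strip, centred and square by the camera, and the gate is held still at 60 N with the pointer within about 2 mm of the rider's line; the fingertips really end about 33 mm short of the reported TCP, so my first grasp closed above the board and I corrected for that.

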